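Unlock the sample carousel and hold its index plunger out

ROBOT

A 6-joint arm with a two-finger parallel gripper is mounted at the origin on a cart in front of the work surface, level with it; the furniture and walls round the work are solid. World frame = base frame: x ahead of the robot, y to its left, z up, the work surface at z = 0. Lengths are in m, angles in degrees, forces in N, time in s.
With the tool pointing down it reaches from about 0.375 to 0.9 m from the base axis. Payload 3.1 kg.
Tool frame: the origin (TCP) lies at the very end of the fingers, on their centre line; the grasp point (between the pads) lies 19 mm behind it; z points along the fingers, y is the line along which they close (so a half turn about z gives the same grasp; the last joint's range is limited). The gripper opens to 87 mm and grips with 3 to 60 N. Pads are 19 mm wide; open, the fingers measure 117 mm over their backs; the gripper's body (75 mm by 190 mm) begins 51 mm behind the grasp point.
Start: joints at [-75.544, 30.224, 82.088, -0, 67.689, -10.227], TCP at [0.261, -0.568, 0.223] pointing down, gripper open.
Joint ranges: [-176.69, 176.69], [-43.24, 126.21], [12.49, 139.97], [-82, 262], [0, 151.66], [-163.58, 163.58]. Speed limits (degrees/s): [159.86, 159.86, 180, 180, 180, 180].

INTERFACE

Orientations are given as a 3x3 rotation matrix whose columns are the frame's x, y, z axes.
In Python, from rig import * gives the robot as it stands.
- The arm moves only by the tool jog_arm, never from a script. Its arguments are lists of equal length, an entry for each row: "delta_pos": the shift along the world's x, y, z in cm, a list of three; "turn": the turn about the world's z in degrees; "grip": the closure, from 0 (fully open) to 1 (shut). In form: {"delta_pos": [[x, y, z], ...], "turn": [turn, ...], "grip": [grip, ...]}. A call has 1 to 12 rows; each row is the pose to reach, as a shift and turn from the pose commanded when the call began; what a row does not reach only later rows make up. A row lasts 1/8 s, in which the tool goes at most 62.5 mm and 10.7 degrees, less where a joint would pass 70% of its speed; a pose out of reach is approached as far as the arm can. A call with a gripper value outside its range is refused whole. The fingers move at their own pace and stop on an object; the grip force is fixed at half the most. Time passes only in rows, so rows that repeat a pose let the fingers close. It gives the time, the measured TCP pose, the force, the opening and the grip force at its end, in the units of the state.
- read_state(): the state, without advancing time (a new reading comes with each control period).
- capture(name): name is "scene" or "side" or "wrist"; returns a dict with "color" (400x640x3 uint8, blue, green, red), "fovy" (degrees; the focal length in pixels is half the picture's height over the tangent of half this angle, whatever the lens; pixels are square), "cx", "cy" (the principal point, pixels), "camera_from_world" (4x4, takes a point from world to camera coordinates). Camera axes: x right, y up, looking along -z (the intrinsics and any distortion apply to the point x, -y, -z); pixel columns grow to the right and rows downward; lengths in m; the calibration is good to about 2 mm. The wrist camera is an equidistant fisheye: a pixel r from the principal point sees the ray r / f radians off the axis. A picture is of the moment at which its call begins. There is no depth.
- hand_in(): hands the job in; it is judged then, once.
The state is a dict: "time_s": time; "joint_positions": joint angles; "qvel": joint speeds; "tau": joint torques, N m; "position": TCP position; "tcp_rot": TCP orientation; "force": force on the tool from outside, world axes, zero at the start; "moment": the same for the moment, N m; "opening": opening from 0.0 (shut) to 1.0 (fully open); "grasp_force": force on a finger pad.
Only numpy, scipy, OpenCV 4.12 (cv2) and the standard library are available. Lean on these libraries where they do the work, as an engineer would, in place of code of your own. Each camera call takes 0.05 s, during which the arm holds its last target. There are 200 camera calls.

TASK

The used sample carousel on the loading stand has to come off. Press the blue hub knob down, turn it anticlockwise to its stop and let it spring back up, which unlocks the carousel while the index plunger still keeps it from turning; only then take the red plunger knob, pull it straight out from the carousel as far as it goes and keep it there, so that I can lift the carousel off: finish while still holding the plunger out. Leave the carousel at its present angle and do not disturb the crucible, the cap nut or the beaker.

Things in the scene. Friction and masses are not known exactly. Their poses are not given: they have to be found in the camera images.
- hub_knob_wing (a point): middle of the blue hub knob's wing (a bar 40 mm long, 14 wide, 26 high), on the carousel's axis, 173 mm above the bench at rest. Below it a round skirt of 39 mm diameter, top at 161 mm, in a collar 52 mm across, top at 151 mm. x along the wing to the end with the white pointer, y across its flat sides (grasp these), z up. Pointer at the red dot: locked; at the green dot: open.
- hub_press (a joint): how far the hub knob is pressed down, m: 0 at rest, 0.008 at the bottom; its spring pushes up with 5 N at rest, 9.4 N at the bottom. A bayonet bars turning until it is down more than 5 mm; part-way round it cannot rise, and at the open stop it springs back up to 0 when let go.
- hub_turn (a joint): how far the hub knob is turned, rad: 0 = locked, 1.2 = open, at the stop (about 70 degrees anticlockwise seen from above); light friction
- carousel (a joint): turn of the carousel on the stand, rad, 0 at the start. An aluminium disc of 110 mm diameter, rim 127 to 139 mm above the bench, white sample cups to 143 mm. The plunger's pin sits in one of 12 rim holes and stops it turning; with the pin out it turns freely.
- stand: the fixed loading stand, a grey column on a round foot of 124 mm diameter. Origin on the bench under the carousel's axis, z up; x points from the plunger to that axis, so the plunger is pulled along -x. An aluminium bracket, 34 mm wide, top 147 mm above the bench, 62 to 78 mm from the axis, holds the plunger; its neck ends 86 mm from the axis, the arm below it (90 to 101 mm high) 88 mm.
- plunger_knob: red ribbed pull knob of the index plunger: a level cylinder along x, 133 mm above the bench, 102 mm from the carousel's axis at rest. Origin in the middle of its grip: 20 mm diameter, from 14 mm on the carousel's side to 10 mm on the outer side; then an end flange, 26 mm diameter, 6 mm thick. x points to the carousel, y across, z up. Free on both sides for fingers from above.
- plunger (a joint): how far the plunger is pulled out, m: 0 = pin seated 7 mm deep in the rim hole, 0.012 = fully out at the stop; a spring pulls it back with 6 N at 0 and 12 N fully out
- index_hole (a point): mouth of the rim hole that the pin sits in, 55 mm from the carousel's axis, 133 mm above the bench
- crucible: loose white porcelain crucible, 38 mm across, 30 mm high, standing by the stand; bystander, origin under its centre
- union_cap: loose grey and brass cap nut, 22 mm across, 18 mm high; bystander, origin under its centre
- beaker: loose small clear beaker, 49 mm across, 56 mm high; bystander, origin under its centre

How it is judged (in metres and radians):
On the way, in this order (a step that is already met when the one before it is completed fails the run):
1. the hub knob is pressed down while locked, the plunger still seated (value of joint hub_press above 0.005 m and value of joint hub_turn below 0.3 rad and value of joint plunger below 0.003 m), for 0.05 s.
2. the hub knob is turned to its open stop and has sprung back up, the plunger still seated (value of joint hub_turn above 1.1 rad and value of joint hub_press below 0.0015 m and value of joint plunger below 0.003 m), for 0.2 s.
At the end, for the whole second after the job is handed in: The fingers hold the plunger at least 10.5 mm out (of 12) through the last second; the hub knob is open (over 1.1 rad) and sprung up (within 1.5 mm); the carousel has turned under 0.12 rad; crucible, cap nut and beaker are within 20 mm of where they stood (value of joint plunger above 0.0105 m and contact force between plunger_knob and the fingers above 2 N and value of joint hub_turn above 1.1 rad and value of joint hub_press below 0.0015 m and value of joint carousel between -0.12 and 0.12 rad and distance of each of crucible, union_cap, beaker from where it was at the start of the episode below 0.02 m); the arm keeps its last pose, push and grip.
It fails at once if the plunger is pulled while the hub knob is not yet open (value of joint plunger above 0.004 m and value of joint hub_turn below 1.05 rad).
It fails at once if the crucible, the cap nut or the beaker is knocked over or pushed away (distance of any of crucible, union_cap, beaker from where it was at the start of the episode above 0.03 m or angle between any of crucible, union_cap, beaker's own z axis and vertical above 0.5 rad).
It also fails if it takes over 48 s, if anything falls off the work surface, if the arm or the gripper's body presses on something with over 40 N, if the wrist force passes 120 N, or if a joint passes its speed limit or range.

## Working session

There is one attempt and no reset: what is moved stays moved. The work goes in short steps, Python scripts to look and compute and a tool call to move; the robot and the scene stay as the last step left them, time stands still between calls to the robot, and variables do not carry over. Pictures are saved under pics/ and viewed, at most 10 in all, crops included, and the job is handed in when it is done.

Besides the shell and the picture viewer there is one more tool, called as a command line: name --pt "numbers of a row" for each row, then --argument value for the rest. jog_arm: Moves the arm, as the interface text tells. Its arguments: {"type":"object","properties":{"delta_pos":{"type":"array"},"turn":{"type":"array"},"grip":{"type":"array"}},"required":["delta_pos","turn","grip"]}

```bash
mkdir -p pics
cat > h.py <<'E'
from rig import *
import numpy as np, cv2
def cap(n,f=None):
    c=capture(n)
    if f: cv2.imwrite('pics/'+f,c['color'])
    return c
def ray(c,u,v,fish=False):
    f=200/np.tan(np.radians(c['fovy'])/2)
    x,y=u-c['cx'],v-c['cy']
    if fish:
        r=np.hypot(x,y); t=r/f
        d=np.array([x/r*np.sin(t),-y/r*np.sin(t),-np.cos(t)]) if r>0 else np.array([0,0,-1.])
    else: d=np.array([x/f,-y/f,-1.])
    M=np.linalg.inv(np.array(c['camera_from_world']))
    d=M[:3,:3]@d
    return M[:3,3],d/np.linalg.norm(d)
def onplane(c,u,v,z,fish=False):
    o,d=ray(c,u,v,fish); return o+d*(z-o[2])/d[2]
def tri(*rs):
    A=np.zeros((3,3));b=np.zeros(3)
    for o,d in rs:
        P=np.eye(3)-np.outer(d,d);A+=P;b+=P@o
    p=np.linalg.solve(A,b)
    return p,[np.linalg.norm((np.eye(3)-np.outer(d,d))@(p-o)) for o,d in rs]
E
python3 - <<'E'
from h import *
ims=[cap(n,n+'0.png') for n in('scene','side','wrist')]
for c in ims: print(c['fovy'],c['cx'],c['cy'],np.linalg.inv(c['camera_from_world'])[:3].round(3).tolist())
print(read_state())
E
```

```text
50.46469843046118 315.51843853361294 193.66454004163884 [[-0.86, 0.201, -0.469, 0.04], [-0.51, -0.357, 0.783, 0.517], [-0.01, 0.912, 0.41, 0.482]]
55.58891717493365 318.36302544334364 195.4198672452423 [[-0.981, 0.123, -0.151, 0.337], [-0.193, -0.547, 0.815, 0.468], [0.018, 0.828, 0.56, 0.599]]
65.70646984690485 319.8682729072066 197.7674869791667 [[0.417, 0.868, 0.268, 0.335], [-0.909, 0.399, 0.12, -0.533], [-0.003, -0.294, 0.956, 0.384]]
{'time_s': 0.15, 'joint_positions': array([-7.55442726e+01,  3.02665324e+01,  8.21390857e+01, -2.60200036e-05,
        6.76903728e+01, -1.02288447e+01]), 'qvel': array([ 0.00389775, -0.21946275, -0.31447127, -0.03651859, -0.16919896,
       -0.00158351]), 'tau': array([-1.31887964e-04, -4.40430164e+01, -1.76842242e+01,  6.31386694e-02,
        5.52875747e-02, -1.05717832e-04]), 'position': array([ 0.26088284, -0.56733   ,  0.221801  ]), 'tcp_rot': array([[ 9.08620653e-01,  4.17622239e-01, -4.18629497e-04],
       [ 4.17622343e-01, -9.08619253e-01,  1.62221250e-03],
       [ 2.97097195e-04, -1.64880481e-03, -9.99998597e-01]]), 'force': array([0.47269037, 0.14558381, 0.34162023]), 'moment': array([ 0.01902597, -0.01031207, -0.01956412]), 'grasp_force': 0.0, 'opening': 0.9996927587459523}
```

View pics/scene0.png

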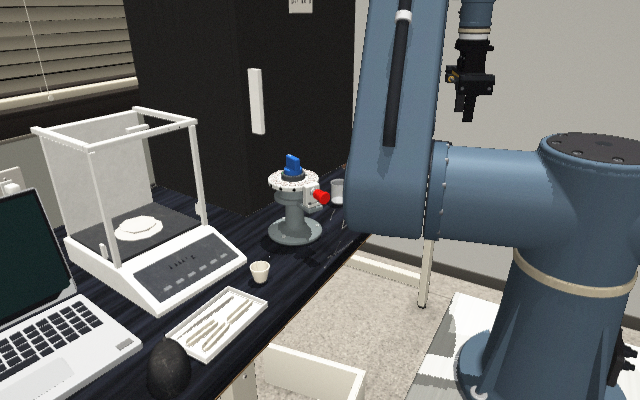

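View pics/side0.png

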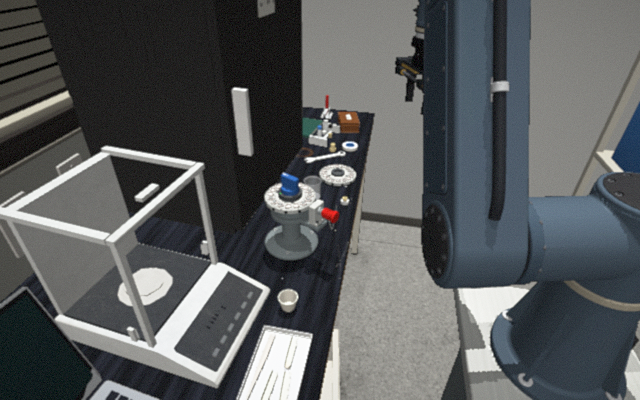

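Scene: the stand is at about (295,205), with the blue knob at (292,165) and the red plunger at (321,197). The crucible is at (260,271) and the beaker at (338,190). Side: the blue knob is at (290,184), the red plunger at (330,215), the crucible at (288,300) and the beaker behind the stand at (315,187). The small object at (345,201) is probably the cap nut.

```bash
cat >> h.py <<'E'
def blob(img,col,roi=None):
    b,g,r=[img[...,i].astype(int) for i in range(3)]
    m={'blue':(b>90)&(b-r>70)&(b-g>40),'red':(r>110)&(r-g>80)&(r-b>80),'green':(g>80)&(g-r>50)&(g-b>30)}[col].astype(np.uint8)
    if roi:
        k=np.zeros_like(m);x0,y0,x1,y1=roi;k[y0:y1,x0:x1]=1;m&=k
    n,l,s,c=cv2.connectedComponentsWithStats(m)
    i=1+np.argsort(-s[1:,4])
    return [(c[j].round(1),s[j].tolist()) for j in i[:4]],l
E
python3 - <<'E'
from h import *
s,d=cap('scene'),cap('side')
R={'s':(250,130,345,250),'d':(250,160,350,260)}
for col in('blue','red'):
    bs,_=blob(s['color'],col,R['s']);bd,_=blob(d['color'],col,R['d'])
    print(col,bs[:2],bd[:2],tri(ray(s,*bs[0][0]),ray(d,*bd[0][0])))
print('cruc',tri(ray(s,260,271),ray(d,288,300)), onplane(d,288,308,0))
print('disc',onplane(s,293,181,.139),onplane(d,291,199,.139))
print('nut?',onplane(d,345,201,.01),'beaker',onplane(s,338,190,.028),onplane(d,315,187,.028))
a=cv2.resize(s['color'][140:250,240:350],None,fx=5,fy=5,interpolation=2)
cv2.imwrite('pics/crop1.png',a)
a=cv2.resize(d['color'][165:265,250:360],None,fx=5,fy=5,interpolation=2)
cv2.imwrite('pics/crop2.png',a)
E
```

```text
blue [(array([292.3, 165.5]), [284, 154, 18, 22, 288])] [(array([288.6, 183.7]), [281, 174, 17, 21, 261])] (array([ 0.52452535, -0.19612785,  0.16302713]), [np.float64(0.00015629289169092887), np.float64(0.00015629289169099677)])
red [(array([321.1, 195.8]), [313, 189, 17, 15, 182])] [(array([329.7, 214.3]), [322, 208, 16, 15, 163])] (array([ 0.42596653, -0.14923069,  0.13167339]), [np.float64(0.0002623466777420136), np.float64(0.00026234667774200054)])
cruc (array([ 0.48008093, -0.00921801,  0.01786732]), [np.float64(5.147745952259782e-05), np.float64(5.147745952251513e-05)]) [ 0.47938797 -0.00464553  0.        ]
disc [ 0.50771515 -0.17218731  0.139     ] [ 0.5142994 -0.1747097  0.139    ]
nut? [ 0.41887874 -0.37775354  0.01      ] beaker [ 0.5196621 -0.4012251  0.028    ] [ 0.50709703 -0.40114446  0.028     ]
```

View pics/crop2.png

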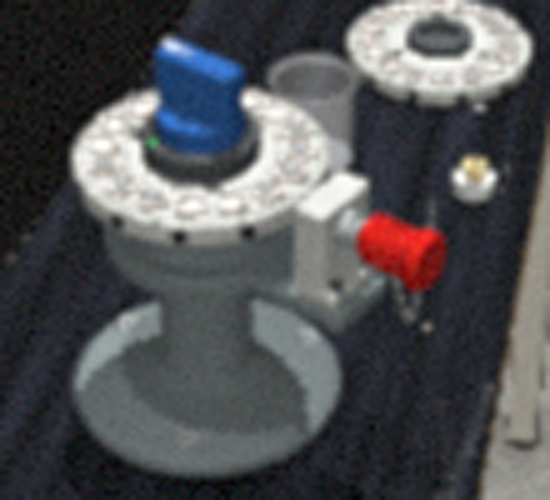

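The crop shows the wing's white pointer at its far-left top, about side (284.4,173.4). The other top end is at (298,179.4), the green dot is near-left at (280.4,193.4), and the cap nut is at (344.6,200.6).

Run:
```python
from h import *
s,d=cap('scene'),cap('side')
p=onplane(d,284.4,173.4,.186);q=onplane(d,298,179.4,.186);g=onplane(d,280.4,193.4,.151)
print(p,q,(p+q)/2,np.linalg.norm(p-q),g)
for v in(p-q,g-(p+q)/2): print(np.degrees(np.arctan2(v[1],v[0])))
print('cabinet',onplane(s,247,213,0),onplane(s,355,165,0),onplane(d,240,222,0),onplane(d,300,150,0))
```

```text
[ 0.5337483  -0.19834725  0.186     ] [ 0.49997856 -0.18122568  0.186     ] [ 0.51686343 -0.18978647  0.186     ] 0.03786216452199059 [ 0.5367594  -0.17324157  0.151     ]
-26.885441565855157
39.745904668843195
cabinet [ 0.68191395 -0.21714613  0.        ] [ 0.59583497 -0.66418693  0.        ] [ 0.66825017 -0.24129343  0.        ] [ 0.61226505 -0.66100183  0.        ]
```

jog_arm --pt "2 6 3" --pt "4 12 7" --pt "7 18 9" --pt "10 24 9" --pt "13 28 9" --pt "15 31 9" --pt "17 34 9" --pt "17 34 9" --turn '[0,0,0,0,0,0,0,0]' --grip '[0,0,0,0,0,0,0,0]'

```text
time_s: 1.35
position: [0.4318, -0.2258, 0.3127]
tcp_rot: [[0.907, 0.422, 0.0], [0.422, -0.907, 0.0], [0.0, 0.0, -1.0]]
force: [-0.7, -0.4, 0.1]
opening: 0.999
grasp_force: 0.0
```

Run:
```python
from h import *
c=cap('wrist','w1.png')
print(np.linalg.inv(c['camera_from_world'])[:3].round(3).tolist(), read_state()['joint_positions'].round(1))
for k in('blue','red','green'): print(k,blob(c['color'],k)[0])
```

```text
[[0.421, 0.867, 0.267, 0.506], [-0.907, 0.403, 0.123, -0.191], [-0.001, -0.294, 0.956, 0.475]] [-40.9  13.4  94.3  -0.   72.2  24.3]
blue [(array([326.4,  91.1]), [308, 73, 39, 38, 1155]), (array([588.5, 223.2]), [586, 220, 6, 8, 32])]
red [(array([253.9, 153.8]), [239, 139, 31, 31, 532]), (array([632.4, 254.2]), [626, 249, 12, 11, 42]), (array([345.,  77.]), [345, 77, 1, 1, 1])]
green [(array([319. ,  70.5]), [317, 69, 5, 4, 16])]
```

View pics/w1.png

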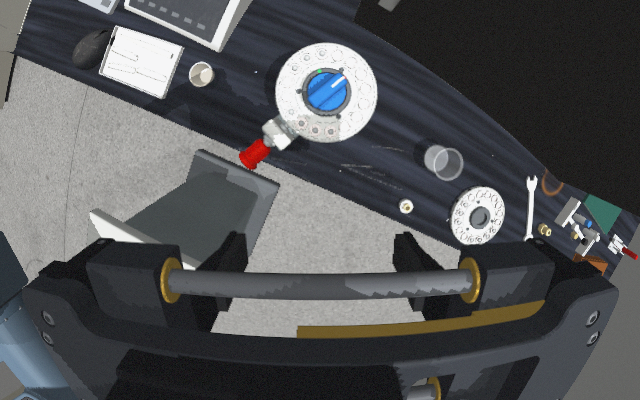

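Wrist view: the carousel disc is centred at about (326,92) with the blue knob on it. The white pointer runs to about (343,75), next to the red dot at (345,77), and the green dot is at (319,70). The red plunger is at (254,154), the crucible at (202,74), the beaker at (443,162) and the cap nut at (406,206).

Run:
```python
from h import *
c=cap('wrist');s,d=cap('scene'),cap('side')
im=c['color'];R={'s':(250,130,345,250),'d':(250,160,350,260)}
# disc rim ellipse
g=cv2.cvtColor(im,cv2.COLOR_BGR2GRAY);m=(g>110).astype(np.uint8);m[:, :268]=0;m[:,385:]=0;m[150:]=0;m[:38]=0
cn=max(cv2.findContours(m,0,1)[0],key=cv2.contourArea);h=cv2.convexHull(cn)[:,0,:]
h=np.array([p for p in h if not(p[0]<300 and p[1]>112)])
P=np.array([onplane(c,*p,.139,True)[:2] for p in h.astype(float)])
A=np.c_[2*P,np.ones(len(P))];x=np.linalg.lstsq(A,(P**2).sum(1),rcond=None)[0]
print('disc axis',x[:2],'r',np.sqrt(x[2]+x[0]**2+x[1]**2))
for col in('blue','red'):
    bs=blob(s['color'],col,R['s'])[0][0][0];bd=blob(d['color'],col,R['d'])[0][0][0];bw=blob(im,col,(230,40,390,180))[0][0][0]
    print(col,tri(ray(s,*bs),ray(d,*bd),ray(c,*bw,True)))
    print([onplane(c,*bw,z,True) for z in(.133,.173)])
# pointer: white in the blue region
b,l=blob(im,'blue',(290,55,360,130));
hb=cv2.convexHull(np.argwhere(l>0)[:,::-1].astype(np.int32));k=np.zeros(l.shape,np.uint8);cv2.fillConvexPoly(k,hb,1)
hs=cv2.cvtColor(im,cv2.COLOR_BGR2HSV);w=(k>0)&(hs[...,1]<90)&(hs[...,2]>130)
q=np.argwhere(w)[:,::-1];print('ptr px',len(q),q.mean(0))
Q=np.array([onplane(c,*p,.187,True)[:2] for p in q.astype(float)])
u,sv,v=np.linalg.svd(Q-Q.mean(0));print('ptr',Q.mean(0),sv,np.degrees(np.arctan2(v[0][1],v[0][0])),Q.min(0),Q.max(0))
ax=x[:2];
for n,p,z in(('green',(319,70.5),.151),('red',(345,77),.151)):
    e=onplane(c,*p,z,True)[:2]-ax;print(n,np.linalg.norm(e),np.degrees(np.arctan2(e[1],e[0])))
a=cv2.resize(im[40:180,230:390],None,fx=5,fy=5,interpolation=2)[:600];cv2.imwrite('pics/w1c.png',a)
```

```text
disc axis [ 0.52192307 -0.19104512] r 0.05524535332251686
blue (array([ 0.52189889, -0.19125604,  0.16566766]), [np.float64(0.0008003837743013824), np.float64(0.000996057328421676), np.float64(0.0003787250072624105)])
[array([ 0.52331766, -0.19079435,  0.133     ]), array([ 0.52125969, -0.19102445,  0.173     ])]
red (array([ 0.42532503, -0.14650375,  0.13287304]), [np.float64(0.0009749986880563074), np.float64(0.00016477112616953903), np.float64(0.0008722496970138973)])
[array([ 0.42606526, -0.14600711,  0.133     ]), array([ 0.43537481, -0.15147225,  0.173     ])]
ptr px 54 [336.46296296  79.88888889]
ptr [ 0.53347304 -0.19654185] [0.03142906 0.01524857] 152.42007174479932 [ 0.52659098 -0.20521272] [ 0.54027998 -0.18934964]
green 0.02182325017624313 41.30999343110041
red 0.02500312505002115 -30.25262013039001
```

View pics/w1c.png

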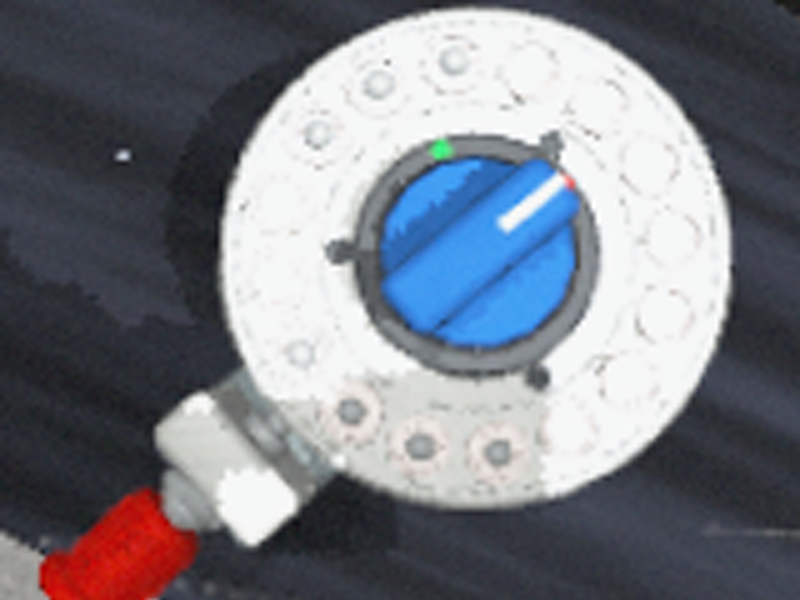

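Measured so far, in metres:
- **Carousel axis:** (0.522, -0.191). The disc radius came out at 55.2 mm against the expected 55.
- **Wing heading:** about -28°. The green dot is at 41°, roughly 70° further round.
- **Plunger:** (0.4257, -0.1465, 0.133), with stand x at about -24.8°.

Next I go above the hub.

jog_arm --pt "3 1 0" --pt "6 2 -2" --pt "9 3.5 -4" --pt "9 3.5 -7" --pt "9 3.5 -10" --pt "9 3.5 -11.3" --pt "9 3.5 -11.3" --turn '[-10,-20,-30,-40,-50,-53,-53]' --grip '[0,0,0,0,0,0,0]'

```text
time_s: 2.42
position: [0.5199, -0.1938, 0.1982]
tcp_rot: [[0.88, -0.476, -0.003], [-0.476, -0.88, 0.001], [-0.003, 0.0, -1.0]]
force: [-0.0, 0.6, 0.9]
opening: 1.0
grasp_force: 0.0
```

Run:
```python
from h import *
s,d=cap('scene'),cap('side');c=cap('wrist','w2.png')
bs=blob(s['color'],'blue',(250,130,345,250))[0][:2];bd=blob(d['color'],'blue',(250,160,350,260))[0][:2];bw=blob(c['color'],'blue')[0][:2]
print(bs,bd,bw)
w=blob(c['color'],'red')[0][:2];print(w,onplane(c,*w[0][0],.133,True))
st=read_state();print(st['position'],st['tcp_rot'].round(4).tolist(),st['force'])
```

```text
[(array([292.4, 165.6]), [284, 155, 18, 21, 279])] [(array([288.9, 183.9]), [282, 175, 16, 21, 183]), (array([294.7, 186.6]), [293, 184, 4, 6, 9])] [(array([316.9, 229.7]), [290, 196, 54, 71, 2261]), (array([621.8,  73.5]), [618, 64, 10, 19, 48])]
[(array([323.9, 315.3]), [312, 303, 26, 23, 478]), (array([314.5, 189.9]), [312, 187, 6, 6, 27])] [ 0.42877771 -0.1476525   0.133     ]
[ 0.52137865 -0.19401074  0.20029409] [[0.8801, -0.4749, 0.0014], [-0.4749, -0.8801, -0.0009], [0.0017, 0.0002, -1.0]] [0.13239648 0.28077485 0.07135957]
```

View pics/w2.png

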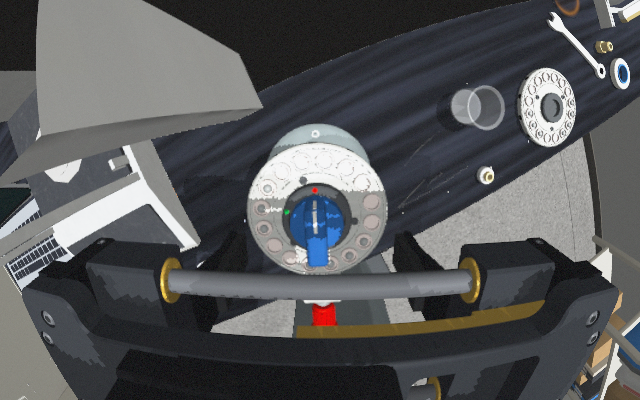

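The wrist view shows the wing upright at column ≈316, between the fingers, whose centre is at ≈320. The red dot is at (314,190) and the green at (287,212). Shifting about +3 mm in y centres the wing; then I descend and close.

jog_arm --pt "0.1 0.3 -1.5" --pt "0.1 0.3 -3" --pt "0.1 0.3 -3.6" --pt "0.1 0.3 -3.6" --pt "0.1 0.3 -3.6" --pt "0.1 0.3 -3.6" --pt "0.1 0.3 -3.6" --pt "0.1 0.3 -3.6" --pt "0.1 0.3 -3.6" --pt "0.1 0.3 -3.6" --turn '[0,0,0,0,0,0,0,0,0,0]' --grip '[0,0,0,0,1,1,1,1,1,1]'

```text
time_s: 3.82
position: [0.522, -0.1899, 0.1636]
tcp_rot: [[0.88, -0.474, 0.0], [-0.474, -0.88, -0.0], [0.0, -0.0, -1.0]]
force: [0.1, 0.5, 0.8]
opening: 0.398
grasp_force: 0.0
```

jog_arm --pt "0 0 0" --pt "0 0 0" --pt "0 0 0" --pt "0 0 0" --pt "0 0 0" --turn '[0,0,0,0,0]' --grip '[1,1,1,1,1]'

```text
time_s: 4.45
position: [0.5215, -0.1909, 0.1636]
tcp_rot: [[0.881, -0.473, -0.001], [-0.473, -0.881, -0.002], [-0.0, 0.002, -1.0]]
force: [-2.5, -3.1, 0.9]
opening: 0.156
grasp_force: 30.0
```

The opening is 13.6 mm, which matches the wing. Pressing.

jog_arm --pt "0 0 -0.3" --pt "0 0 -0.6" --pt "0 0 -0.9" --pt "0 0 -0.9" --pt "0 0 -0.9" --turn '[0,0,0,0,0]' --grip '[1,1,1,1,1]'

```text
time_s: 5.08
position: [0.5216, -0.191, 0.1559]
tcp_rot: [[0.881, -0.473, -0.001], [-0.473, -0.881, -0.002], [0.001, 0.002, -1.0]]
force: [-6.2, -4.0, 7.8]
opening: 0.162
grasp_force: 30.0
```

jog_arm --pt "0 0 -0.1" --pt "0 0 -0.1" --pt "0 0 -0.1" --pt "0 0 -0.1" --pt "0 0 -0.1" --pt "0 0 -0.1" --pt "0 0 -0.1" --pt "0 0 -0.1" --pt "0 0 -0.1" --pt "0 0 -0.1" --turn '[0,10,20,30,40,50,60,68,71,71]' --grip '[1,1,1,1,1,1,1,1,1,1]'

```text
time_s: 6.32
position: [0.5215, -0.1911, 0.1554]
tcp_rot: [[0.735, 0.678, -0.001], [0.678, -0.735, -0.002], [-0.002, 0.001, -1.0]]
force: [-5.5, -4.1, 12.0]
opening: 0.156
grasp_force: 30.0
```

Run:
```python
from h import *
st=read_state();print(st['moment'],st['force'])
```

```text
[-0.67065839  1.13075713 -0.05985053] [-5.53184096 -4.09523224 11.95542915]
```

jog_arm --pt "0 0 0" --pt "0 0 0" --pt "0 0 0.3" --pt "0 0 0.6" --pt "0 0 0.9" --pt "0 0 1.0" --pt "0 0 1.0" --pt "0 0 1.0" --turn '[2,2,2,2,2,2,2,0]' --grip '[1,1,1,1,1,1,1,1]'

```text
time_s: 7.32
position: [0.5214, -0.1911, 0.1636]
tcp_rot: [[0.736, 0.677, -0.001], [0.677, -0.736, -0.002], [-0.002, 0.001, -1.0]]
force: [-3.2, -5.0, 0.6]
opening: 0.162
grasp_force: 30.0
```

jog_arm --pt "0 0 0" --pt "0 0 0" --pt "0 0 0" --pt "0 0 0" --pt "0 0 0" --pt "0 0 0" --pt "0 0 0" --pt "0 0 3" --pt "-1 0.5 6" --pt "-1 0.5 6" --turn '[0,0,0,0,0,0,0,0,0,0]' --grip '[0,0,0,0,0,0,0,0,0,0]'

```text
time_s: 8.57
position: [0.5129, -0.1853, 0.2257]
tcp_rot: [[0.735, 0.678, 0.004], [0.678, -0.735, -0.003], [0.001, 0.005, -1.0]]
force: [0.1, 1.0, -0.1]
opening: 0.999
grasp_force: 0.0
```

Run:
```python
from h import *
s,d=cap('scene'),cap('side');c=cap('wrist')
st=read_state();print(st['position'],st['tcp_rot'].round(3).tolist(),st['opening'])
R={'s':(250,130,345,250),'d':(250,160,350,260)}
for col in('blue','red'):
    print(col,*[blob(i['color'],col,r)[0][:1] for i,r in((s,R['s']),(d,R['d']))],blob(c['color'],col)[0][:3])
a=cv2.resize(c['color'][100:340,180:440],None,fx=2.2,fy=2.2,interpolation=2)
b=cv2.resize(d['color'][165:265,250:300],None,fx=4,fy=4,interpolation=2);b=cv2.copyMakeBorder(b,0,a.shape[0]-b.shape[0],0,0,0)
cv2.imwrite('pics/w3.png',np.hstack([a,b]))
```

```text
[ 0.51167944 -0.18467192  0.22281354] [[0.735, 0.678, -0.001], [0.678, -0.735, 0.001], [-0.0, -0.001, -1.0]] 0.9932012971697339
blue [(array([292.7, 165.2]), [284, 155, 18, 21, 322])] [(array([290. , 184.1]), [282, 173, 17, 22, 236])] [(array([334.3, 213.6]), [310, 185, 49, 61, 1846]), (array([334.9, 184.1]), [333, 183, 5, 3, 7]), (array([339.7, 187. ]), [339, 186, 2, 3, 3])]
red [(array([321.1, 195.8]), [313, 189, 17, 15, 181])] [(array([329.7, 214.4]), [322, 208, 16, 15, 163])] [(array([219.7, 237.7]), [207, 225, 34, 29, 388]), (array([579.1, 383.8]), [575, 378, 9, 12, 47]), (array([361. , 194.9]), [359, 193, 5, 5, 20])]
```

View pics/w3.png

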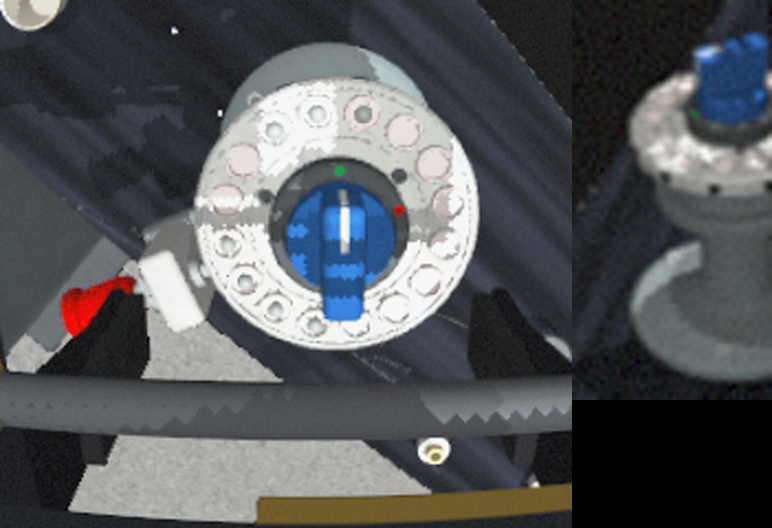

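The pointer is now on the green dot and the knob is back at its original height. The plunger and disc are unchanged. Moving above the plunger.

jog_arm --pt "-1.5 0.6 0" --pt "-3 1.2 0" --pt "-4.5 1.8 0" --pt "-6 2.4 0" --pt "-7 3 0" --pt "-8.1 3.6 0" --pt "-8.1 3.6 -2" --pt "-8.1 3.6 -4" --pt "-8.1 3.6 -4" --turn '[-10,-20,-30,-40,-50,-60,-67.5,-67.5,-67.5]' --grip '[0,0,0,0,0,0,0,0,0]'

```text
time_s: 9.85
position: [0.4296, -0.148, 0.1815]
tcp_rot: [[0.908, -0.42, -0.005], [-0.42, -0.908, 0.003], [-0.006, -0.001, -1.0]]
force: [0.1, -0.5, -0.2]
opening: 1.002
grasp_force: 0.0
```

Run:
```python
from h import *
c=cap('wrist','w4.png')
st=read_state();print(st['position'],st['tcp_rot'].round(3).tolist(),st['opening'])
b,l=blob(c['color'],'red');print(b)
for k in b[:2]: print(onplane(c,*k[0],.137,True))
# axis of knob from mask, on z=.14
j=[i for i in range(1,l.max()+1) if (l==i).sum()==b[0][1][4]][0]
q=np.argwhere(l==j)[:,::-1].astype(float);Q=np.array([onplane(c,*p,.14,True)[:2] for p in q])
ex=np.array([np.cos(np.radians(-24.8)),np.sin(np.radians(-24.8))]);ey=np.array([-ex[1],ex[0]])
L=(Q-st['position'][:2])@np.c_[ex,ey];print(L.min(0),L.max(0),L.mean(0))
```

```text
[ 0.4303456  -0.14850534  0.18245441] [[0.908, -0.42, -0.003], [-0.42, -0.908, 0.002], [-0.003, -0.0, -1.0]] 0.9984002032709194
[(array([320.5, 226.3]), [305, 204, 32, 45, 1203]), (array([321.6,  35.7]), [319, 33, 7, 6, 31])]
[ 0.4260444  -0.14608867  0.137     ]
[ 0.54598865 -0.20239468  0.137     ]
[-0.02097621 -0.01086733] [0.01310634 0.01167187] [-0.0038539   0.00035781]
```

View pics/w4.png

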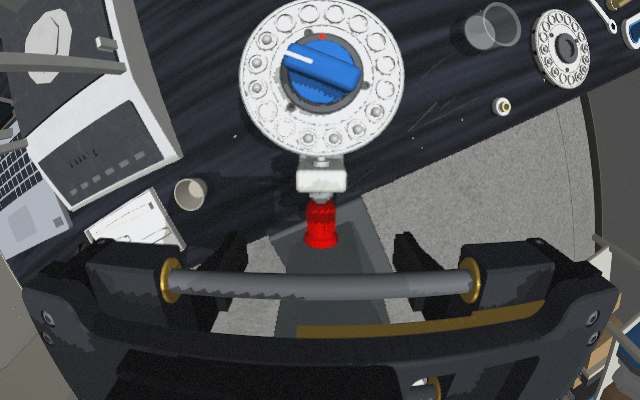

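The red knob, at (320,226), is centred laterally between the fingers to within 0.4 mm, and its length position is as expected. Descending and closing.

jog_arm --pt "0 0 -2" --pt "0 0 -4" --pt "0 0 -6" --pt "0 0 -6.6" --pt "0 0 -6.6" --pt "0 0 -6.6" --pt "0 0 -6.6" --pt "0 0 -6.6" --pt "0 0 -6.6" --pt "0 0 -6.6" --pt "0 0 -6.6" --pt "0 0 -6.6" --turn '[0,0,0,0,0,0,0,0,0,0,0,0]' --grip '[0,0,0,0,1,1,1,1,1,1,1,1]'

```text
time_s: 11.4
position: [0.4309, -0.1491, 0.1175]
tcp_rot: [[0.908, -0.419, -0.0], [-0.419, -0.908, -0.0], [-0.0, 0.001, -1.0]]
force: [-1.9, -1.2, -0.3]
opening: 0.221
grasp_force: 30.0
```

Gripped at about 19–20 mm. Pulling out along (-0.908, 0.419).

jog_arm --pt "-0.27 0.13 0" --pt "-0.54 0.25 0" --pt "-0.82 0.38 0" --pt "-1.09 0.5 0" --pt "-1.23 0.57 0" --pt "-1.23 0.57 0" --pt "-1.23 0.57 0" --turn '[0,0,0,0,0,0,0]' --grip '[1,1,1,1,1,1,1]'

```text
time_s: 12.28
position: [0.4238, -0.1458, 0.1177]
tcp_rot: [[0.907, -0.421, 0.011], [-0.421, -0.907, -0.005], [0.012, 0.0, -1.0]]
force: [10.0, -1.4, -11.1]
opening: 0.218
grasp_force: 30.0
```

Run:
```python
from h import *
s,d,c=cap('scene'),cap('side'),cap('wrist','w5.png')
st=read_state();print(st['position'],st['force'],st['opening'],st['grasp_force'])
for i,r in((s,(250,130,360,250)),(d,(250,160,360,260)),(c,None)): print(blob(i['color'],'red',r)[0][:2])
```

```text
[ 0.42381578 -0.14585277  0.11766843] [  9.44319348  -2.87507459 -11.42580899] 0.2154070829440436 30.003443652531132
[(array([325.5, 198.1]), [321, 191, 11, 15, 126])]
[(array([336.3, 217.2]), [333, 212, 9, 12, 79])]
[(array([320. , 260.4]), [303, 247, 35, 27, 822]), (array([319.5, 301.5]), [308, 301, 24, 3, 44])]
```

View pics/w5.png

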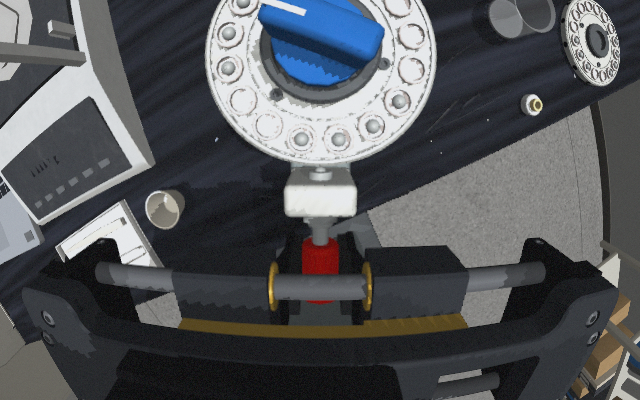

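The knob followed only about 7.8 mm: the arm is compliant against the spring at 10 N, and it is pushing up on the knob with 11 N. I will pull further and ease the height.

jog_arm --pt "-0.2 0.09 -0.1" --pt "-0.4 0.18 -0.2" --pt "-0.55 0.25 -0.2" --pt "-0.7 0.32 -0.2" --pt "-0.7 0.32 -0.2" --pt "-0.7 0.32 -0.2" --turn '[0,0,0,0,0,0]' --grip '[1,1,1,1,1,1]'

```text
time_s: 13.18
position: [0.4201, -0.1442, 0.1175]
tcp_rot: [[0.907, -0.422, 0.018], [-0.422, -0.907, -0.009], [0.02, 0.001, -1.0]]
force: [13.3, -2.1, 0.8]
opening: 0.22
grasp_force: 30.0
```

jog_arm --pt "-0.15 0.07 0" --pt "-0.3 0.14 0" --pt "-0.3 0.14 0" --pt "-0.3 0.14 0" --pt "-0.3 0.14 0" --turn '[0,0,0,0,0]' --grip '[1,1,1,1,1]'

```text
time_s: 13.8
position: [0.4201, -0.1442, 0.1176]
tcp_rot: [[0.906, -0.423, 0.024], [-0.422, -0.906, -0.012], [0.027, 0.001, -1.0]]
force: [19.0, -1.8, -4.9]
opening: 0.217
grasp_force: 30.0
```

Run:
```python
from h import *
s,d,c=cap('scene'),cap('side'),cap('wrist','w6.png')
st=read_state();print(st['position'],st['force'],st['opening'],st['grasp_force'])
w5=cv2.imread('pics/w5.png')
for i,r in((s,(250,130,360,250)),(d,(250,160,360,260)),(c,None)): print(blob(i['color'],'red',r)[0][:2])
# front edge of red grip (knob's carousel-side end, x=+14) along the stand axis, from hub axis
ex=np.array([np.cos(np.radians(-24.8)),np.sin(np.radians(-24.8))])
b,l=blob(c['color'],'red');y=b[0][1][1];p=onplane(c,320,y,.141,True)
print('front edge dist',(np.array([.522,-.191])-p[:2])@ex)
cv2.imwrite('pics/w6s.png',np.hstack([cv2.resize(c['color'][:330,200:520],None,fx=1.2,fy=1.2),cv2.resize(d['color'][150:290,240:360],None,fx=2.8,fy=2.8)[:396]]))
```

```text
[ 0.42014641 -0.14424511  0.11761158] [19.05286596 -1.39798736 -4.78668958] 0.22069006323567375 30.004067267873324
[(array([326.7, 198.8]), [322, 191, 12, 15, 130])]
[(array([338.1, 218. ]), [334, 212, 9, 13, 77])]
[(array([319.9, 260.2]), [303, 247, 35, 26, 838]), (array([319.3, 301.6]), [308, 301, 24, 3, 45])]
front edge dist 0.09976232326393958Traceback (most recent call last):
  File "<stdin>", line 10, in <module>
    return _nx.concatenate(arrs, 1, dtype=dtype, casting=casting)
           ~~~~~~~~~~~~~~~^^^^^^^^^^^^^^^^^^^^^^^^^^^^^^^^^^^^^^^
ValueError: all the input array dimensions except for the concatenation axis must match exactly, but along dimension 0, the array at index 0 has size 396 and the array at index 1 has size 392
```

The force rose from 13 to 19 N with no further motion, so the plunger is at its stop. The knob's front edge is 99.8 mm from the axis (88 at rest + 12 of travel). Its place in the wrist picture is unchanged, so the grip has not slipped. Handing in.

```bash
python3 -c "
from rig import *
print(hand_in())"
```

```text
the job is handed in; nothing more can be done
None
```

The hub knob is open and sprung back up, the plunger is held fully out at its 12 mm stop, and the job is handed in at about 14 s; `hand_in()` returned no verdict, and I did not re-measure the carousel angle or the crucible, cap nut and beaker after the pull.

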